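Click up the carry handle of the lunch carrier under the ledge

TASK

Swing the carry handle of the steel lunch carrier up until it snaps home upright and stays there by itself. Leave the heavy carrier standing where it is, without dragging or tipping it, and do not disturb the other things on the shelf.

Things in the scene. Friction and masses are not known exactly. Their poses are not given: they have to be found in the camera images.
- dabba: Loose, full, 2.6 kg round stainless lunch carrier: three stacked tins and a lid, 120 mm across, 138 mm tall, 149 mm with the lid knob. Origin: centre of its underside, z up. Its U-shaped carry handle starts folded out towards its -x side, 15 degrees above level, and swings up about 75 degrees to a stop, upright. A push of 6 N on the upright handle begins to tip the carrier.
- bail_hinge (a point): Middle of the handle's hinge axis, fixed in the carrier 100 mm above its underside, axes as the carrier's; the handle turns about its y. The hinge is stiff; a spring resists the swing (3 to 4 N at the grip), tops out 9 degrees before upright, then snaps the handle on to its stop and holds it. Let go earlier, it does not stay up.
- bail_grip (a point): Centre of the handle's crossbar, a wooden grip 16 mm in diameter, 90 mm long along y, 115 mm from the hinge axis; 8 mm thick steel arms run from hinge to crossbar at y = -73 and +73 mm. Axes equal the carrier's when the handle is 15 degrees above level and turn with it. Upright: straight over the carrier's axis, 215 mm above its underside.
- shelf: Fixed laminate shelf. Origin on the table under the centre of its low board, which measures 280 (x) by 780 (y) mm, its top 30 mm above the origin; carrier and other things stand on it. A black spring clamp bites the board's -x edge at y = -270 mm, reaching 65 mm above the table and 56 mm beyond the edge. Wooden posts at x = 70, y = -340 and +340 mm carry the ledge.
- ledge_front (a point): Middle of the lower front (-x) edge of the narrow ledge over the board, 360 mm above the table, axes as the shelf's. The ledge is 16 mm thick, 90 mm deep towards +x, 700 mm long in y, with tins on it. It overhangs the upright handle, so a gripper pointing straight down cannot follow the handle home: tilt it back towards -x.
- bottle: Loose glass bottle with a twist cap, 64 mm across, 190 mm tall, standing on the board to one side; origin at the centre of its underside. Not to be disturbed.
- grater: Loose steel box grater, 55 x 85 mm, 184 mm tall, standing on the board on the other side; origin at the centre of its underside. Not to be disturbed.
- plate: Loose blue melamine plate, 170 mm across, 18 mm tall, lying on the board near its +y end; origin at the centre of its underside. Not to be disturbed.
- spoon: Loose wooden spoon, 200 mm long, lying on the board near its -y end; origin under its middle, along its x. Not to be disturbed.
Not all that is in view belongs to the job. Several things have the shape of the dabba; the one meant has the colours described above.

How it is judged:
On the way:
1. the handle is swung more than half way up (z of bail_grip in the frame of dabba above 0.185 m).
At the end, for the whole second after the job is handed in: The grip stands over the carrier's axis to within 12 mm (handle within 6 degrees of its upright stop) and is held there by its detent; the carrier stands upright (within 3 degrees), at rest, within 30 mm of where it began; bottle, grater, plate and spoon are within 30 mm of where they began (x of bail_grip in the frame of dabba above -0.012 m and z of bail_grip in the frame of dabba above 0.205 m and angle between dabba's own z axis and vertical below 0.05 rad and distance of each of dabba, bottle, grater, plate, spoon from where it was at the start of the episode below 0.03 m and linear speed of dabba below 0.02 m/s and angular speed of dabba below 0.1 rad/s); the robot touches nothing.
It fails at once if the carrier is tipped more than 12 degrees (angle between dabba's own z axis and vertical above 0.21 rad).
It fails at once if the carrier is dragged or shoved more than 40 mm (distance of dabba from where it was at the start of the episode above 0.04 m).
It fails at once if the bottle, grater, plate or spoon is shoved more than 40 mm or tipped over (distance of any of bottle, grater, plate, spoon from where it was at the start of the episode above 0.04 m or angle between any of bottle, grater's own z axis and vertical above 0.35 rad).
It also fails if it takes over 38 s, if anything falls off the work surface, if the arm or the gripper's body presses on something with over 40 N, if the wrist force passes 120 N, or if a joint passes its speed limit or range.

ROBOT

A 7-joint arm with a two-finger parallel gripper is mounted at the origin on the work surface. World frame = base frame: x ahead of the robot, y to its left, z up, the work surface at z = 0. Lengths are in m, angles in rad, forces in N, time in s.
With the tool pointing down it reaches from about 0.4 to 0.85 m from the base axis. Payload 10.4 kg.
Tool frame: the origin (TCP) lies between the finger pads; the fingertips stand 19 mm ahead of it and the grasp point (between the pads) is the TCP (manip.tips_ahead is the distance from the TCP to the fingertips, in m); z points along the fingers, y is the line along which they close (so a half turn about z gives the same grasp; the last joint's range is limited). The gripper opens to 85 mm and grips with 20 to 120 N. Pads are 22 mm wide; open, the fingers measure 114 mm over their backs; the gripper's body (76 mm by 85 mm) begins 54 mm behind the grasp point. The pads swing forward as they close: fully open they stand 13 mm farther back than shut.
Start: joints at [1.3, 0.332, -0.065, 1.46, 0.022, 1.35, -0.088], TCP at [0.153, -0.606, 0.25] pointing down, gripper open.
Joint ranges: [-2.6, 2.6], [-0.5, 2.12], [-1.47, 1.34], [0.16, 2.42], [-1.27, 4.41], [0.06, 2.06], [-2.6, 2.6]. Speed limits (rad/s): [2.22, 2.22, 2.79, 2.79, 3.14, 3.14, 3.14].

INTERFACE

Orientations are given as a unit quaternion [x, y, z, w].
In Python, from workcell import manip, viewer gives the robot as it stands.
- The arm moves only by the tool arm_command, never from a script. Its argument "series" is text: rows parted by semicolons, each of 5 numbers parted by spaces: the closure, from 0 (fully open) to 1 (shut), then the shift along the tool's x, y, z normalised to -1 to 1, where 1 is 0.4 m, then the turn about the tool's z normalised to -1 to 1, where 1 is 180 degrees. In form: jaw tx ty tz spin; .... A call has exactly 10 rows; each row shifts and turns the commanded pose from where the row before left it, along the tool's axes as they then stand; what a row does not reach is not made up. A row lasts 1/8 s, in which the tool goes at most 62.5 mm and 10.7 degrees, less where a joint would pass 70% of its speed; a pose out of reach is approached as far as the arm can. A call with a number of a shift or a turn outside -1 to 1 is refused whole. A call with a gripper value outside its range is refused whole. The fingers move at their own pace and stop on an object; "newtons" is the grip in N (left out, the last holds). Time passes only in rows, so rows that do not move let the fingers close, or fill a call up. It gives the time, the measured TCP pose, the force, the opening and the grip force at its end, in the units of the state.
- manip.get_obs(): the state, without advancing time (a new reading comes with each control period).
- viewer.camera(name): name is "scene" or "side" or "wrist"; returns a dict with "pixels" (384x512x3 uint8, red, green, blue), "intrinsics" (3x3 intrinsics, pixels), "extrinsics" (4x4, takes a point from world to camera coordinates). Camera axes: x right, y up, looking along -z (the intrinsics and any distortion apply to the point x, -y, -z); pixel columns grow to the right and rows downward; lengths in m; the calibration is good to about 2 mm. The wrist camera is an equidistant fisheye: a pixel r from the principal point sees the ray r / f radians off the axis. A picture is of the moment at which its call begins. There is no depth.
- manip.hand_in(): hands the job in; it is judged then, once.
The state is a dict: "clock": time; "joint_pos": joint angles; "joint_velocities": joint speeds; "tau": joint torques, N m; "position": TCP position; "ee_rot": TCP orientation; "ft_force": force on the tool from outside, world axes, zero at the start; "torque": the same for the moment, N m; "grip_width": opening from 0.0 (shut) to 1.0 (fully open); "grasp_force": force on a finger pad.
Only numpy, scipy, OpenCV 4.12 (cv2) and the standard library are available. Lean on these libraries where they do the work, as an engineer would, in place of code of your own. Each camera call takes 0.05 s, during which the arm holds its last target. There are 200 camera calls.

## Working session

There is one attempt and no reset: what is moved stays moved. The work goes in short steps, Python scripts to look and compute and a tool call to move; the robot and the scene stay as the last step left them, time stands still between calls to the robot, and variables do not carry over. Pictures are saved under pics/ and viewed, at most 10 in all, crops included, and the job is handed in when it is done.

Besides the shell and the picture viewer there is one more tool, called after "Request:" by a JSON object that holds its "name" and its "arguments". arm_command: Moves the arm, as the interface text tells. Scaled input: -1 to 1 covers 0.4 m each way for a shift and 180 degrees each way for a turn. Its arguments: {"type":"object","properties":{"series":{"type":"string"},"newtons":{"type":"number"}},"required":["series"]}

```bash
ls; mkdir -p pics
python3 - <<'E'
from workcell import manip, viewer
import cv2,numpy as np
o=manip.get_obs(); print({k:np.round(v,3) for k,v in o.items()})
ims=[]
for n in ["scene","side","wrist"]:
    c=viewer.camera(n); cv2.imwrite(f"pics/{n}0.png",c["pixels"][:,:,::-1]); print(n,np.round(c["intrinsics"],1).tolist(),np.round(c["extrinsics"],4).tolist())
    np.savez(f"{n}0.npz",**{k:v for k,v in c.items() if k in("pixels","intrinsics","extrinsics")}); print(c.keys())
E
```

```text
pics
{'clock': np.float64(0.0), 'joint_pos': array([ 1.3  ,  0.333, -0.065,  1.461,  0.022,  1.35 , -0.088]), 'joint_velocities': array([ 0.   ,  0.001,  0.001, -0.001, -0.   ,  0.   ,  0.001]), 'tau': array([ 1.0000e-03, -6.2544e+01,  5.0000e-02, -3.9159e+01,  1.6000e-02,
        1.0000e-02,  0.0000e+00]), 'position': array([ 0.153, -0.606,  0.25 ]), 'ee_rot': array([ 0.992,  0.124, -0.   , -0.001]), 'ft_force': array([ 1.093, -0.428,  0.153]), 'torque': array([-0.035, -0.03 ,  0.023]), 'grasp_force': np.float64(0.0), 'grip_width': np.float64(1.002)}
scene [[425.5, 0.0, 255.0], [0.0, 425.5, 190.3], [0.0, 0.0, 1.0]] [[-0.0395, -0.9992, 0.0028, 0.0212], [0.9427, -0.0364, 0.3316, -0.5717], [-0.3312, 0.0157, 0.9434, -1.1911], [0.0, 0.0, 0.0, 1.0]]
dict_keys(['pixels', 'intrinsics', 'extrinsics'])
side [[364.0, 0.0, 253.8], [0.0, 364.0, 192.0], [0.0, 0.0, 1.0]] [[-0.9378, -0.347, 0.0059, 0.4748], [0.2264, -0.5989, 0.7681, -0.2787], [-0.263, 0.7217, 0.6403, -0.9738], [0.0, 0.0, 0.0, 1.0]]
dict_keys(['pixels', 'intrinsics', 'extrinsics'])
wrist [[297.3, 0.0, 257.2], [0.0, 297.3, 185.8], [0.0, 0.0, 1.0]] [[0.2459, -0.9693, 0.0006, -0.6243], [0.9343, 0.2368, -0.2666, 0.0347], [0.2583, 0.0661, 0.9638, -0.3767], [0.0, 0.0, 0.0, 1.0]]
dict_keys(['pixels', 'intrinsics', 'extrinsics'])
```

View pics/scene0.png

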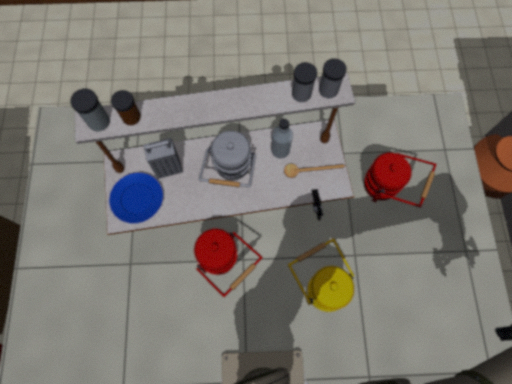

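View pics/side0.png

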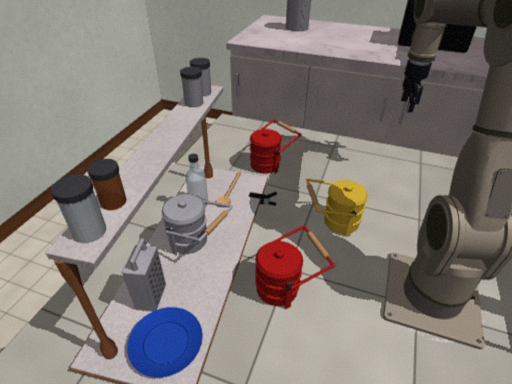

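The scene view shows the steel carrier at about (231,152) with its wooden grip at (224,183), the bottle at (282,138), the grater at (163,158), the plate at (136,197) and the spoon at (315,169). The side view shows the carrier at (185,222) and its grip at (217,222). Red and yellow carriers are decoys.

```bash
cat > h.py <<'E'
import numpy as np, cv2
def load(n): d=np.load(n+".npz"); return d["pixels"],d["intrinsics"],d["extrinsics"]
def ray(K,E,uv):
    d=np.array([(uv[0]-K[0,2])/K[0,0],-(uv[1]-K[1,2])/K[1,1],-1.0]); R=E[:3,:3]
    d=R.T@d; return -R.T@E[:3,3], d/np.linalg.norm(d)
def plane(K,E,uv,z):
    o,d=ray(K,E,uv); return o+d*(z-o[2])/d[2]
def tri(a,b):
    (o1,d1),(o2,d2)=a,b; s=np.linalg.lstsq(np.c_[d1,-d2],o2-o1,rcond=None)[0]
    p,q=o1+s[0]*d1,o2+s[1]*d2; return (p+q)/2,np.linalg.norm(p-q)
def proj(K,E,p):
    c=E[:3,:3]@p+E[:3,3]; return np.array([K[0,0]*c[0]/-c[2]+K[0,2],K[1,1]*-c[1]/-c[2]+K[1,2]])
E
python3 - <<'E'
from h import *
rois={"scene0":(195,120,75,75),"side0":(150,180,90,80)}
out=[]
for n,(x,y,w,h) in rois.items():
    im,K,E=load(n); c=im[y:y+h,x:x+w]; hsv=cv2.cvtColor(c,cv2.COLOR_RGB2HSV)
    m=((hsv[...,0]>8)&(hsv[...,0]<25)&(hsv[...,1]>120)&(hsv[...,2]>70)).astype(np.uint8)
    k,l,s,ce=cv2.connectedComponentsWithStats(m)
    for i in range(1,k):
        if s[i,4]>15:
            r=cv2.minAreaRect(np.argwhere(l==i)[:,::-1].astype(np.float32)); b=cv2.boxPoints(r)+[x,y]
            print(n,s[i,4],ce[i]+[x,y],r[1],np.round(b,1).tolist())
    out.append(cv2.resize(c[:,:,::-1],(400,int(400*h/w)),interpolation=cv2.INTER_CUBIC)[:355])
cv2.imwrite("pics/crop1.png",np.hstack(out))
E
```

```text
scene0 66 [224.6969697 182.1969697] (26.437150955200195, 2.6121890544891357) [[210.8, 181.6], [211.1, 179.0], [237.3, 182.5], [237.0, 185.1]]
side0 57 [214.89473684 223.68421053] (4.895999908447266, 24.92108154296875) [[204.5, 229.4], [223.2, 212.9], [226.4, 216.6], [207.7, 233.1]]
```

View pics/crop1.png

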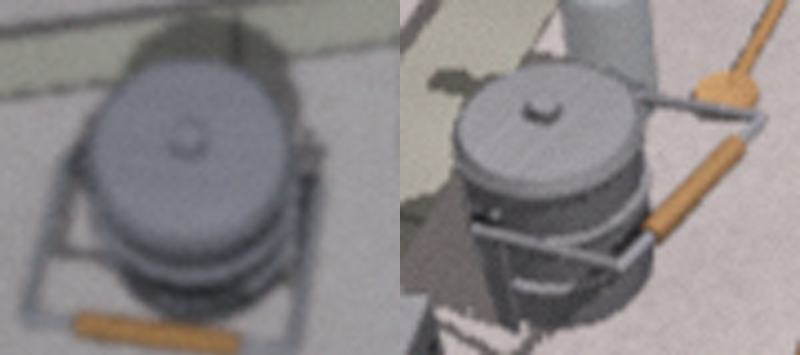

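The crop shows the knob at scene (230.2,145.9) and side (182.0,204.8). The grip ends are at scene (209.1,180.8) and (240,184.1), and at side (205.8,231.3) and (227.6,212).

Run:
```python
from h import *
ia,Ka,Ea=load("scene0"); ib,Kb,Eb=load("side0")
for n,a,b in [("knob",(230.2,145.9),(182,204.8)),("gripL",(209.1,180.8),(205.8,231.3)),("gripR",(240,184.1),(227.6,212)),("bottlecap",(284,124),(193.5,158))]:
    p,e=tri(ray(Ka,Ea,a),ray(Kb,Eb,b)); print(n,np.round(p,4),round(e,4))
for n,uv,z in [("boardL",(108,232),.03),("boardR",(350,197),.03),("knob",(230.2,145.9),.179),("ledgeL",(78,141),.36),("ledgeR",(353,103),.36),("ledgebackL",(73,101),.376),("ledgebackR",(350,80),.376),("clamp",(319,218),.06),("clampb",(314,191),.04)]:
    print(n,np.round(plane(Ka,Ea,uv,z),4))
o=np.array
for n,uv,z in [("boardcorner",(267,185),.03),("ledgeR",(224,91),.36),("ledgeL",(86,243),.376)]: print(n,np.round(plane(Kb,Eb,uv,z),4))
```

```text
knob [0.6914 0.0682 0.1661] 0.0019
gripL [0.5867 0.1319 0.1608] 0.0049
gripR [0.5694 0.0423 0.1582] 0.0038
bottlecap [ 0.7351 -0.0917  0.2083] 0.0011
boardL [0.477  0.4566 0.03  ]
boardR [ 0.5616 -0.3033  0.03  ]
knob [0.6842 0.0675 0.179 ]
ledgeL [0.6259 0.4354 0.36  ]
ledgeR [ 0.7071 -0.2569  0.36  ]
ledgebackL [0.7301 0.4519 0.376 ]
ledgebackR [ 0.7652 -0.2524  0.376 ]
clamp [ 0.4882 -0.1934  0.06  ]
clampb [ 0.5827 -0.1889  0.04  ]
boardcorner [ 0.5526 -0.2596  0.03  ]
ledgeR [ 0.6993 -0.2539  0.36  ]
ledgeL [0.6579 0.4085 0.376 ]
```

The measurements agree with the given sizes. The grip is at (0.578, 0.087, 0.1595), where 0.1598 is expected, and it is 91 mm long. The carrier is at about (0.687, 0.066), yawed −11°. The shelf is yawed +6.5°. Next I'll place the decoys, refine the ledge edge and check the bottle.

Run:
```python
from h import *
ia,Ka,Ea=load("scene0"); ib,Kb,Eb=load("side0")
hsv=cv2.cvtColor(ia,cv2.COLOR_RGB2HSV)
for n,m in [("red",((hsv[...,0]<5)|(hsv[...,0]>175))&(hsv[...,1]>180)&(hsv[...,2]>80)),("yellow",(hsv[...,0]>22)&(hsv[...,0]<32)&(hsv[...,1]>180)&(hsv[...,2]>90))]:
    k,l,s,ce=cv2.connectedComponentsWithStats(m.astype(np.uint8))
    for i in range(1,k):
        if s[i,4]>100: print(n,s[i])
for n,a,b in [("redlid",(214,246),(279,257)),("redgripfar",(262,258),(303,229)),("redgripcorner",(223,294),(334,267)),("redgripmid",(243,278),(317,246)),("yellid",(332,287),(347,192))]:
    p,e=tri(ray(Ka,Ea,a),ray(Kb,Eb,b)); print(n,np.round(p,3),round(e,4))
# ledge front edge profile near carrier: gray rows at columns
g=cv2.cvtColor(ia,cv2.COLOR_RGB2GRAY)
for u in (170,200,220,240,260): print(u,g[105:140,u].tolist())
```

```text
red [ 372  153   44   52 1267]
red [ 195  229   42   45 1463]
yellow [ 313  267   40   44 1417]
redlid [0.397 0.121 0.131] 0.0037
redgripfar [ 0.365 -0.013  0.111] 0.0032
redgripcorner [0.264 0.099 0.124] 0.0056
redgripmid [0.312 0.043 0.119] 0.0073
yellid [ 0.276 -0.201  0.124] 0.0041
170 [152, 154, 152, 153, 150, 155, 153, 155, 149, 147, 145, 149, 146, 150, 149, 152, 149, 151, 150, 152, 150, 146, 135, 114, 91, 79, 74, 79, 83, 80, 84, 84, 77, 71, 67]
200 [149, 147, 150, 149, 148, 150, 144, 148, 145, 147, 145, 149, 146, 144, 150, 150, 145, 146, 127, 107, 92, 104, 130, 143, 146, 142, 143, 144, 141, 142, 134, 127, 112, 126, 147]
220 [151, 152, 152, 148, 153, 151, 155, 153, 155, 153, 150, 155, 151, 151, 148, 139, 112, 100, 103, 125, 139, 138, 130, 121, 112, 97, 88, 87, 90, 105, 112, 120, 119, 121, 120]
240 [153, 154, 154, 151, 149, 150, 155, 155, 154, 150, 149, 153, 142, 121, 100, 96, 110, 117, 111, 92, 79, 73, 71, 71, 69, 70, 73, 81, 96, 110, 118, 121, 124, 119, 120]
260 [153, 155, 159, 157, 159, 154, 160, 152, 153, 145, 127, 101, 91, 114, 134, 144, 148, 144, 147, 144, 147, 145, 138, 129, 125, 146, 150, 157, 156, 156, 158, 158, 159, 155, 157]
```

The ledge's front edge is at x ≈ 0.662 near the carrier. The red decoy stands at about (0.397, 0.121), so the tool must stay above its handle lug. This interface can't tilt the tool. I'll point it down with tool y along the carrier's x, and use the back of the open front finger, which sticks out past the gripper body.

Request:
{"name": "arm_command", "arguments": {"series": "0 0.1365 -0.03 -0.033 0; 0 0.1365 -0.03 -0.033 0; 0 0.1365 -0.03 -0.033 0; 0 0.1365 -0.03 -0.033 0; 0 0.1365 -0.03 -0.033 0; 0 0.1365 -0.03 -0.033 0; 0 0 0 0 -0.0514; 0 0 0 0 -0.0514; 0 0 0 0 -0.0514; 0 0 0 0 -0.0514"}}

```text
clock: 1.4
position: [0.4532, -0.4557, 0.3291]
ee_rot: [0.901, 0.435, -0.0, -0.0]
ft_force: [-0.6, -0.0, 0.3]
grip_width: 1.0
grasp_force: 0.0
```

Request:
{"name": "arm_command", "arguments": {"series": "0 0 0 0 -0.0514; 0 0 0 0 -0.0514; 0 0 0 0 -0.0514; 0 0.14 -0.02 0 0; 0 0.14 -0.02 0 0; 0 0.14 -0.02 0 0; 0 0.14 -0.02 0 0; 0 0.14 -0.02 0 0; 0 0.14 -0.02 0 0; 0 0.14 -0.02 0 0"}}

```text
clock: 2.65
position: [0.473, -0.0585, 0.3295]
ee_rot: [0.772, 0.636, -0.0, 0.0]
ft_force: [0.6, 0.2, 1.6]
grip_width: 1.001
grasp_force: 0.0
```

Request:
{"name": "arm_command", "arguments": {"series": "0 0.107 -0.008 0 0; 0 0.107 -0.008 0 0; 0 0.107 -0.008 0 0; 0 0 0 0.11 0; 0 0 0 0.11 0; 0 0 0 0.1 0; 0 0 0 0 0; 0 0 0 0 0; 0 0 0 0 0; 0 0 0 0 0"}}

```text
clock: 3.9
position: [0.4891, 0.0676, 0.2026]
ee_rot: [0.772, 0.636, 0.001, 0.001]
ft_force: [-0.0, -0.4, 0.0]
grip_width: 1.003
grasp_force: 0.0
```

Run:
```python
from workcell import manip, viewer
import cv2,numpy as np
o=manip.get_obs(); print(o["position"],o["ft_force"])
C=[viewer.camera(n) for n in ("side","wrist")]
np.savez("side1.npz",**C[0])
a=cv2.resize(C[0]["pixels"][90:330,110:430],(480,360),interpolation=cv2.INTER_CUBIC)
b=cv2.resize(C[1]["pixels"],(320,240)); b=np.vstack([b,np.zeros((120,320,3),np.uint8)])
cv2.imwrite("pics/look2.png",np.hstack([a,b])[:,:,::-1])
```

```text
[0.48906012 0.06761199 0.2026047 ] [-0.03295767 -0.42049945  0.04670625]
```

View pics/look2.png

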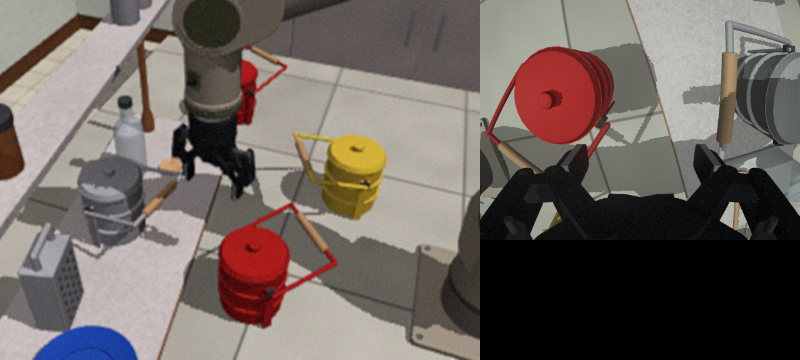

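The side crop shows the gripper over the shelf edge, clear of the red and yellow carriers. The wrist view shows the wooden grip at about (728,95), just outside the front finger. I'll zoom in to see the finger's back profile.

Run:
```python
from h import *
im,K,E=load("side1")
p=np.array([.489,.0676,.2026]); u=np.array([.982,-.19,0])
for n,q in [("TCP",p),("tip",p-[0,0,.019]),("back57",p+u*.057),("back57+50",p+u*.057+[0,0,.05]),("grip",np.array([.5714,.0526,.16]))]: print(n,np.round(proj(K,E,q),1))
c=im[155:235,195:295]; cv2.imwrite("pics/look3.png",cv2.resize(np.clip(c[:,:,::-1].astype(int)*2,0,255).astype(np.uint8),(750,600),interpolation=cv2.INTER_CUBIC))
```

```text
TCP [251.4 212.9]
tip [251.4 218.3]
back57 [232.7 205. ]
back57+50 [232.1 190.2]
grip [224.8 213.5]
```

View pics/look3.png

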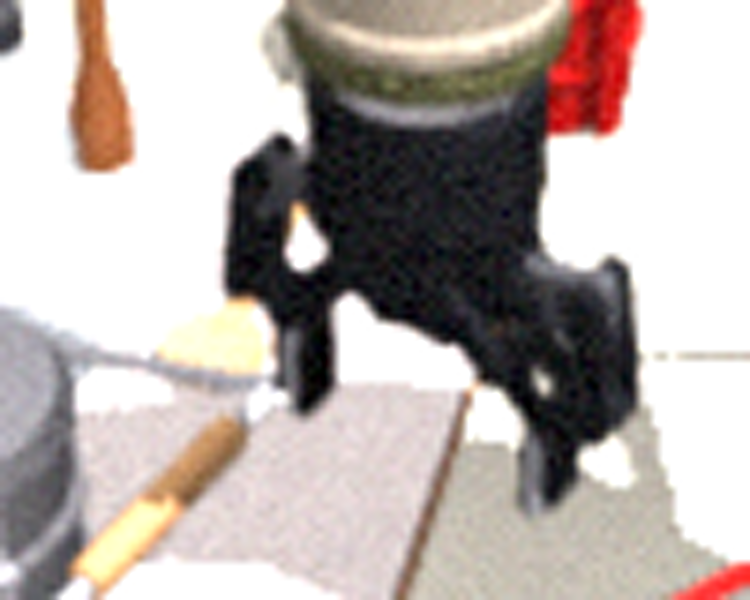

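The zoom shows the front finger's lower part at about (300,360). Above it, an outer knuckle sticks out 15–20 mm further, with its outer face at about x=230, y=165–300. That face spans roughly 33–92 mm above the TCP and stands about 68 mm out. It is ideal for pushing because it leads the body and flange. I'll aim the tool slightly left (+6°) and go low to the right of the red decoy. Then I'll slide in behind the crossbar.

Request:
{"name": "arm_command", "arguments": {"series": "0 0 0 0 -0.0472; 0 0 0 0 -0.0472; 0 -0.122 -0.038 0 0; 0 -0.122 -0.038 0 0; 0 0 0 0.085 0; 0 0 0 0.085 0; 0 0 0 0.085 0; 0 0.0836 0.0255 0 0; 0 0.0836 0.0255 0 0; 0 0 0 0 0"}}

```text
clock: 5.25
position: [0.4821, 0.0388, 0.0999]
ee_rot: [0.668, 0.744, 0.001, -0.0]
ft_force: [0.7, -0.2, -1.0]
grip_width: 0.996
grasp_force: 0.0
```

Run:
```python
from workcell import manip, viewer
import cv2,numpy as np
o=manip.get_obs(); print(o["position"],o["ft_force"],o["joint_pos"])
C=[viewer.camera(n) for n in ("side","scene")]
np.savez("side2.npz",**C[0])
a=cv2.resize(C[0]["pixels"][140:260,150:310],(480,360),interpolation=cv2.INTER_CUBIC)
b=cv2.resize(C[1]["pixels"][130:270,180:300],(308,360),interpolation=cv2.INTER_CUBIC)
cv2.imwrite("pics/look4.png",np.clip(np.hstack([a,b])[:,:,::-1].astype(int)*1.6,0,255).astype(np.uint8))
```

```text
[0.48210141 0.03876594 0.0998637 ] [ 0.69986865 -0.19242548 -1.0427664 ] [ 0.54195622  0.26019341 -0.78505951  1.96312493  0.21629206  1.00206546
 -0.23554485]
```

View pics/look4.png

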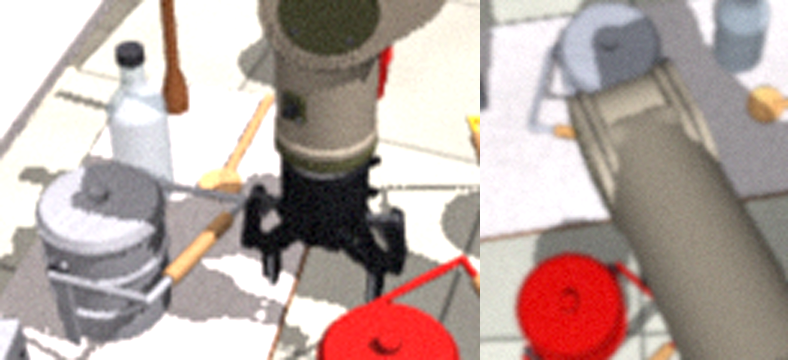

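The pictures show the front knuckle just behind the right end of the grip (side crop (245,215)) and clear of the red handle. The force is about zero. Now a slow push forward with extra lift, so friction carries the bar up.

Request:
{"name": "arm_command", "arguments": {"series": "0 -0.0029 0.0096 0 0; 0 -0.0029 0.0096 0 0; 0 0 0 0 0; 0 -0.0023 0.0074 -0.0175 0; 0 -0.0023 0.0074 -0.0175 0; 0 -0.0023 0.0074 -0.0175 0; 0 -0.0023 0.0074 -0.0175 0; 0 -0.0023 0.0074 -0.0175 0; 0 0 0 0 0; 0 0 0 0 0"}}

```text
clock: 6.6
position: [0.5049, 0.0314, 0.1345]
ee_rot: [0.669, 0.743, 0.0, 0.0]
ft_force: [-1.3, 0.6, -0.1]
grip_width: 0.999
grasp_force: 0.0
```

```bash
cat > look.py <<'E'
import sys
from workcell import manip, viewer
from h import *
o=manip.get_obs(); print(o["clock"],np.round(o["position"],4),np.round(o["ft_force"],2),np.round(o["torque"],2))
c=viewer.camera("side"); np.savez("s.npz",**c); im,K,E=c["pixels"],c["intrinsics"],c["extrinsics"]
hsv=cv2.cvtColor(im,cv2.COLOR_RGB2HSV)
m=((hsv[...,0]>8)&(hsv[...,0]<25)&(hsv[...,1]>120)&(hsv[...,2]>70)).astype(np.uint8); m[:,:160]=0;m[:,260:]=0; m[:120]=0; m[260:]=0
k,l,s,ce=cv2.connectedComponentsWithStats(m)
C=np.array([.687,.066,.03]);R=np.array([[.982,.19,0],[-.19,.982,0],[0,0,1]])
for i in range(1,k):
    if s[i,4]>12: print("blob",s[i].tolist(),np.round(ce[i],1))
for t in range(15,95,5):
    a=np.radians(t); P=[proj(K,E,C+R@np.array([-.115*np.cos(a),y,.1+.115*np.sin(a)])) for y in (.045,0,-.045)]
    if len(sys.argv)>1: print(t,np.round(P,0).tolist())
E
python3 look.py t
```

```text
6.6 [0.5049 0.0314 0.1345] [-1.26  0.63 -0.11] [0.05 0.09 0.01]
blob [202, 120, 10, 58, 227] [206.3 151.7]
blob [207, 200, 16, 18, 57] [215.6 206.9]
blob [201, 216, 6, 7, 16] [203.6 218.8]
15 [[207.0, 232.0], [217.0, 221.0], [227.0, 211.0]]
20 [[206.0, 229.0], [216.0, 218.0], [226.0, 208.0]]
25 [[204.0, 226.0], [215.0, 215.0], [224.0, 205.0]]
30 [[202.0, 222.0], [213.0, 212.0], [223.0, 202.0]]
35 [[200.0, 219.0], [211.0, 209.0], [221.0, 199.0]]
40 [[198.0, 216.0], [209.0, 206.0], [219.0, 196.0]]
45 [[196.0, 213.0], [207.0, 203.0], [217.0, 193.0]]
50 [[193.0, 210.0], [204.0, 200.0], [214.0, 190.0]]
55 [[190.0, 207.0], [201.0, 197.0], [212.0, 188.0]]
60 [[187.0, 204.0], [199.0, 194.0], [209.0, 185.0]]
65 [[184.0, 202.0], [196.0, 192.0], [206.0, 182.0]]
70 [[181.0, 199.0], [193.0, 189.0], [203.0, 180.0]]
75 [[178.0, 197.0], [190.0, 187.0], [200.0, 178.0]]
80 [[175.0, 195.0], [187.0, 185.0], [197.0, 176.0]]
85 [[172.0, 193.0], [184.0, 184.0], [194.0, 175.0]]
90 [[169.0, 192.0], [181.0, 182.0], [191.0, 173.0]]
```

The handle followed to about 30° with only ~1.4 N on the tool. I'll continue along the arc to about 51°.

Request:
{"name": "arm_command", "arguments": {"series": "0 -0.0024 0.0079 -0.015 0; 0 -0.0026 0.0086 -0.0148 0; 0 -0.0028 0.0093 -0.0143 0; 0 -0.003 0.0098 -0.0138 0; 0 -0.0031 0.0103 -0.0133 0; 0 -0.0033 0.0108 -0.0125 0; 0 -0.0035 0.0115 -0.012 0; 0 0 0 0 0; 0 0 0 0 0; 0 0 0 0 0"}}

```text
clock: 7.9
position: [0.5328, 0.0261, 0.1728]
ee_rot: [0.669, 0.743, 0.0, 0.0]
ft_force: [-1.9, -0.1, 0.5]
grip_width: 1.002
grasp_force: 0.0
```

```bash
python3 look.py; python3 -c "
import cv2,numpy as np
c=np.load('s.npz')['pixels'][120:260,150:310]; cv2.imwrite('pics/look5.png',np.clip(cv2.resize(c,(640,560),interpolation=cv2.INTER_CUBIC)[:,:,::-1]*1.6,0,255).astype(np.uint8))"
```

```text
7.9 [0.5328 0.0261 0.1728] [-1.94 -0.1   0.54] [0.09 0.37 0.03]
blob [202, 120, 10, 58, 221] [206.4 151.9]
blob [196, 189, 17, 17, 60] [203.9 196.2]
blob [218, 198, 3, 7, 13] [219.  201.2]
blob [192, 202, 4, 7, 13] [193.4 205.5]
```

View pics/look5.png

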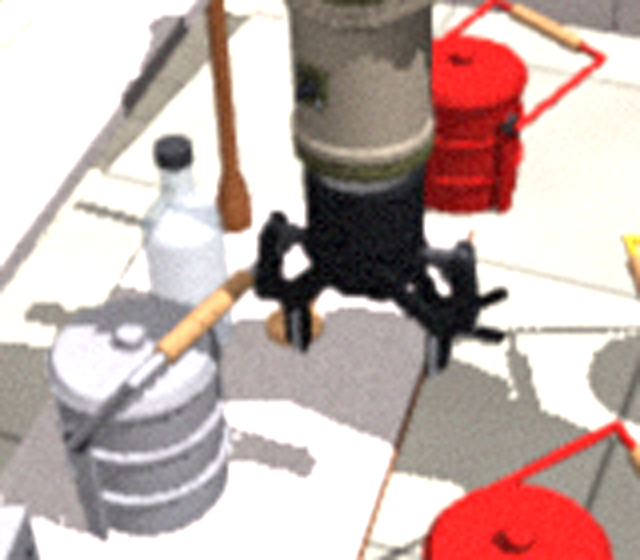

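The view shows the handle at about 52°, with its right end resting on the knuckle face (crop (255,275)). The carrier has not moved. Next, on to about 76°.

Request:
{"name": "arm_command", "arguments": {"series": "0 -0.0047 0.0156 -0.0135 0; 0 -0.005 0.0163 -0.0123 0; 0 -0.0052 0.017 -0.0112 0; 0 -0.0054 0.0176 -0.01 0; 0 0 0 0 0; 0 -0.0055 0.0181 -0.0085 0; 0 -0.0056 0.0184 -0.0072 0; 0 0 0 0 0; 0 0 0 0 0; 0 0 0 0 0"}}

```text
clock: 9.2
position: [0.575, 0.0178, 0.1979]
ee_rot: [0.669, 0.743, -0.0, 0.0]
ft_force: [-0.2, 0.1, -0.3]
grip_width: 1.0
grasp_force: 0.0
```

```bash
python3 look.py
```

```text
9.2 [0.575  0.0178 0.1979] [-0.2   0.13 -0.26] [ 0.07  0.05 -0.03]
blob [202, 120, 7, 42, 136] [205.2 138.8]
blob [207, 169, 6, 8, 34] [209.2 172.3]
blob [178, 178, 21, 20, 48] [188.1 186.7]
blob [218, 191, 12, 15, 83] [223.7 200.1]
```

The handle is at about 76°, and the force falls as the spring nears its top. Next I'll push through the snap.

Request:
{"name": "arm_command", "arguments": {"series": "0 -0.0029 0.0094 -0.003 0; 0 -0.0029 0.0094 -0.003 0; 0 -0.0029 0.0095 -0.0022 0; 0 -0.0029 0.0095 -0.0022 0; 0 -0.0029 0.0095 -0.001 0; 0 -0.001 0.0035 0 0; 0 0 0 0 0; 0 0 0 0 0; 0 0 0 0 0; 0 0 0 0 0"}}

```text
clock: 10.5
position: [0.5959, 0.0137, 0.2025]
ee_rot: [0.669, 0.743, -0.0, 0.0]
ft_force: [0.1, -0.3, -0.0]
grip_width: 1.002
grasp_force: 0.0
```

```bash
python3 look.py; python3 -c "
import cv2,numpy as np
c=np.load('s.npz')['pixels'][120:260,150:310]; cv2.imwrite('pics/look6.png',np.clip(cv2.resize(c,(640,560),interpolation=cv2.INTER_CUBIC)[:,:,::-1]*1.6,0,255).astype(np.uint8))"
```

```text
10.5 [0.5959 0.0137 0.2025] [ 0.14 -0.25 -0.03] [ 0.   -0.03 -0.02]
blob [168, 174, 23, 20, 58] [179.7 183.4]
blob [218, 188, 14, 18, 89] [224.  199.7]
```

View pics/look6.png

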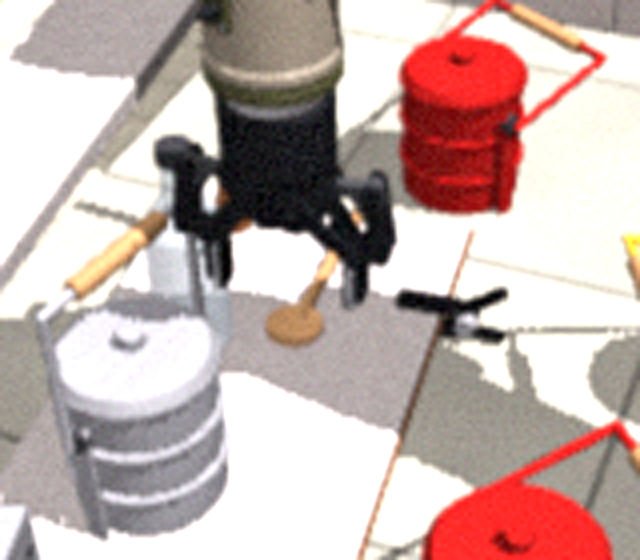

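The picture shows the handle upright (crop from (45,310) to (160,225)) with zero force on the tool, so it has snapped home. I'll back straight off.

Request:
{"name": "arm_command", "arguments": {"series": "0 0 -0.03 0 0; 0 0 -0.05 0 0; 0 0 -0.08 0 0; 0 0 -0.1 0 0; 0 0 0 -0.06 0; 0 0 0 -0.06 0; 0 0 0 0 0; 0 0 0 0 0; 0 0 0 0 0; 0 0 0 0 0"}}

```text
clock: 11.8
position: [0.4922, 0.003, 0.2498]
ee_rot: [0.669, 0.743, -0.0, -0.0]
ft_force: [0.1, 1.0, -0.2]
grip_width: 0.998
grasp_force: 0.0
```

```bash
python3 look.py
python3 - <<'E'
from h import *
a=load("side0")[0].astype(int); b=load("s")[0]
d=(abs(a-b).max(2)>60)
out=b[100:384,60:330].copy(); e=a[100:384,60:330].astype(np.uint8)
cv2.imwrite('pics/look7.png',np.clip(cv2.resize(np.hstack([e,out]),(800,421))[:,:,::-1]*1.4,0,255).astype(np.uint8))
E
```

```text
11.8 [0.4922 0.003  0.2498] [ 0.06  1.02 -0.25] [-0.   -0.01  0.04]
blob [202, 120, 10, 58, 222] [206.4 151.6]
blob [168, 174, 23, 20, 55] [180.  183.2]
blob [218, 202, 12, 4, 17] [222.9 203.7]
```

View pics/look7.png

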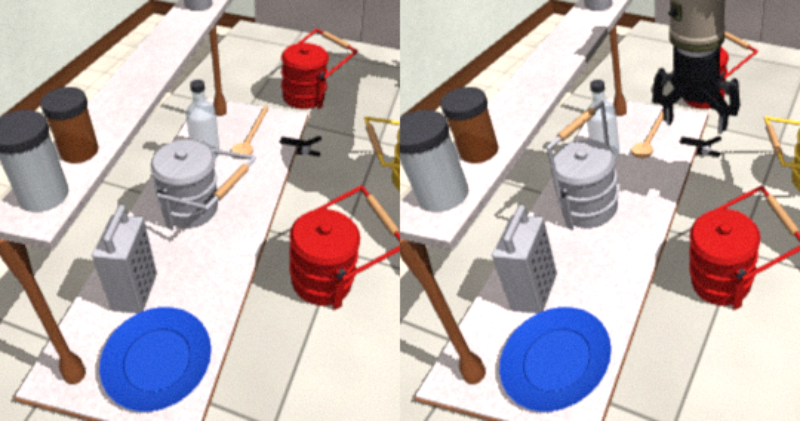

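The before-and-after pair shows the handle staying upright on its own. The carrier, bottle, grater, plate and spoon are where they began, and the robot is clear.

```bash
python3 -c "
from workcell import manip
print(manip.hand_in())"
```

```text
the job is handed in; nothing more can be done
None
```

The job is handed in: the lunch carrier's handle snapped upright and was still standing by itself after the arm backed off, with the carrier and the other things on the shelf showing no visible movement and about 12 s of the 38 s used.

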